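# Slide the coffee board out over the riser's edge

## Robot

A 7-joint arm with a two-finger parallel gripper is mounted at the origin on the work surface. World frame = base frame: x ahead of the robot, y to its left, z up, the work surface at z = 0. Lengths are in m, angles in rad, forces in N, time in s.
With the tool pointing down it reaches from about 0.35 to 0.9 m from the base axis. Payload 7.2 kg.
Tool frame: the origin (TCP) lies at the very end of the fingers, on their centre line; the grasp point (between the pads) lies 19 mm behind it (bot.grip_depth is the distance from the TCP to the grasp point, in m); z points along the fingers, y is the direction in which the jaws open and shut (so a half turn about z gives the same grasp; the last joint's range is limited). The gripper opens to 88 mm and grips with 3 to 60 N. Pads are 20 mm wide; open, the fingers measure 115 mm over their backs; the gripper's body (75 mm by 178 mm) begins 61 mm behind the grasp point.
Start: joints at [1.279, 0.411, -0.013, 1.596, 0.006, 1.134, -0.082], TCP at [0.139, -0.609, 0.223] pointing down, gripper open.
Joint ranges: [-2.95, 2.95], [-0.29, 1.99], [-1.47, 1.44], [0.14, 2.54], [-1.03, 4.17], [0.13, 1.85], [-2.86, 2.86]. Speed limits (rad/s): [2.39, 2.39, 3.01, 3.01, 3.14, 3.14, 3.14].

## Interface

Orientations are given as a rotation vector (axis times angle).
In Python, from workcell import bot gives the robot as it stands. The module is installed in compiled form; this text tells all that it offers.
- The arm moves only by the shell command python3 -m jog 'ROWS'. ROWS is JSON, one flat list of numbers, 7 for each row, row after row: the turn, a rotation vector about the world's x, y, z in degrees, then the shift along the world's x, y, z in cm, then the closure in counts, from 0 (fully open) to 255 (shut). A call has 1 to 20 rows; each row is the pose to reach, as a shift and turn from the pose commanded when the call began; what a row does not reach only later rows make up. A row lasts 1/10 s, in which the tool goes at most 50 mm and 8.59 degrees, less where a joint would pass 70% of its speed; a pose out of reach is approached as far as the arm can. A call with a gripper value outside its range is refused whole. The fingers move at their own pace and stop on an object; the grip force is fixed at half the most. Time passes only in rows, so rows that repeat a pose let the fingers close. It gives the time, the measured TCP pose, the force and the opening at its end, in the units of the state.
- bot.get_obs(): the state, without advancing time (a new reading comes with each control period).
- bot.snapshot(name): name is "side" or "top"; returns a dict with "pixels" (480x640x3 uint8, blue, green, red), "mtx" (3x3 intrinsics, pixels), "world_from_camera" (4x4, takes a point from camera to world coordinates). Camera axes: x right, y down, z forward; pixel columns grow to the right and rows downward; lengths in m; the calibration is good to about 2 mm. A picture is of the moment at which its call begins. There is no depth.
- bot.sign_off(): hands the job in, once; it reports no verdict.
Trained networks look in a picture, given as the dict that the camera call returned (one of the last four; its "shot" number tells which), for a name from the list of things; names that differ only in an ending like _2 or _b are one class to them, and where a whole thing is asked for, a point or a joint stands for the part that bears it (a point fixed in the world has none). Each returns a list of dicts, best first, with "conf" (0 to 1); they miss things now and then, are a little off and sometimes report something else, mostly with a low value. They report only what shows in the picture. A call takes as long as a camera call. They do not tell look-alikes from the thing itself.
- bot.regions_of(picture, label): "region" (480x640 bool, what is visible of it) and "pixel" ([column, row] in pixels, amid what is visible of it).
The state is a dict: "clock": time; "q": joint angles; "joint_vel": joint speeds; "joint_efforts": joint torques, N m; "eef_pos": TCP position; "ee_rot": TCP orientation; "force": force on the tool from outside, world axes, zero at the start; "wrist_torque": the same for the moment, N m; "width": finger opening in m.
Only numpy, scipy, OpenCV 4.12 (cv2) and the standard library are available. Lean on these libraries where they do the work, as an engineer would, in place of code of your own. Each camera call takes 0.05 s, during which the arm holds its last target.

## Task

On the low white riser, push the serving board that carries the cup away from the robot until about 4 cm of it juts out over the riser's far edge, square to that edge, so that someone on the other side can take it. The cup rides along standing on the board: only push or slide the board, do not lift it, do not touch the cup, leave the empty board and everything else where they are, and finish clear of everything.

Things in the scene. Friction and masses are not known exactly. Their poses are not given: they have to be found in the camera images.
- riser: fixed low white bench, 280 (x) by 480 (y) by 50 mm high, flat top 50 mm above the counter. Origin: centre of its underside. Its +x axis points away from the robot, at right angles to the far long edge (yaw differs from run to run by up to 0.3 rad).
- riser_edge (a point): middle of the riser's far long edge, on the top surface (140 mm along the riser's +x from its centre). Same axes as the riser: x points out over the edge, y runs along the edge.
- cup_board: loose dark wooden serving board that carries the cup, 160 (x) by 110 (y) by 10 mm thick, about 0.25 kg, lying flat on the riser. Origin: centre of its underside. Its x axis runs along its 160 mm length towards the far edge, within 0.12 rad of the riser's x at the start. It may lie on the left or the right half of the riser; the centres of the two boards are about 240 mm apart.
- cup_board_front (a point): middle of the far 110 mm side of cup_board, at its underside (80 mm along the board's +x from its centre). Its x in the frame of riser_edge is the overhang.
- cup: loose white cup without handle, 64 mm across the rim, 58 mm high, about 0.13 kg, standing on cup_board near its middle (centre 5 to 25 mm towards the far end). Origin: centre of its underside.
- empty_board: a second loose board just like cup_board, with nothing on it, on the other half of the riser. Leave it alone. Origin: centre of its underside.
- tamper: bystander: steel coffee tamper, 52 mm across, 85 mm high, standing on the riser between the boards, on the far half. Origin: centre of its underside.
- spice_jar: bystander: small jar, 44 mm across, 65 mm high, standing on the riser between the boards, on the near half. Origin: centre of its underside.
- mug: bystander: white mug, 80 mm across, 95 mm high, with a handle, on the counter at the left. Origin: centre of its underside.
- syrup: bystander: bottle, 66 mm across, 220 mm high, on the counter at the left. Origin: centre of its underside.
- coffee_jar: bystander: jar, 90 mm across, 120 mm high, on the counter at the right. Origin: centre of its underside.
- jug: bystander: steel milk jug, 76 mm across, 90 mm high, on the counter at the right. Origin: centre of its underside.
- napkins: bystander: stack of paper napkins, 120 by 120 by 60 mm, on the counter at the left. Origin: centre of its underside.
Mind the look-alikes: they are no part of the job. Leave any pink look-alike of the cup alone. Leave any yellow look-alike of the cup_board alone.

How it is judged:
By the outcome, as a careful person would: the job done as asked, in the order asked, and still so for the second after the job is handed in, with the robot touching nothing.
It also fails if it takes over 48 s, if anything falls off the work surface, if the arm or the gripper's body presses on something with over 40 N, if the wrist force passes 120 N, or if a joint passes its speed limit or range.

## Working session

There is one attempt and no reset: what is moved stays moved. The work goes in short steps, Python scripts to look and compute and a shell command to move; the robot and the scene stay as the last step left them, time stands still between calls to the robot, and variables do not carry over. Pictures are saved under pics/ and viewed, and the job is handed in when it is done.

```bash
mkdir -p pics; python3 - <<'E'
from workcell import bot
import cv2,numpy as np,pickle
o=bot.get_obs();print({k:np.round(v,3) for k,v in o.items()})
for n in("top","side"):
    s=bot.snapshot(n);cv2.imwrite(f"pics/{n}0.png",s["pixels"])
    print(n,np.round(s["mtx"],1).tolist(),np.round(s["world_from_camera"],3).tolist(),s.keys())
    D={}
    for l in["cup","cup_board","empty_board","riser","tamper","spice_jar"]:
        r=bot.regions_of(s,l)
        for x in r: print(n,l,round(x["conf"],2),x["pixel"],x["region"].sum())
        D[l]=r
    pickle.dump((s,D),open(f"{n}0.pkl","wb"))
E
```

```text
{'clock': np.float64(0.0), 'q': array([ 1.279,  0.412, -0.013,  1.597,  0.006,  1.134, -0.082]), 'joint_vel': array([-0.001, -0.001, -0.001, -0.   ,  0.001,  0.001, -0.001]), 'joint_efforts': array([ 1.0000e-03, -5.8796e+01,  6.4200e-01, -2.9108e+01, -5.4000e-02,
        1.8000e-02,  0.0000e+00]), 'eef_pos': array([ 0.139, -0.609,  0.222]), 'ee_rot': array([-3.12 , -0.351,  0.   ]), 'force': array([-0.01 ,  1.245,  0.086]), 'wrist_torque': array([-0.   , -0.019,  0.034]), 'width': np.float64(0.088)}
top [[460.8, 0.0, 328.1], [0.0, 460.8, 236.3], [0.0, 0.0, 1.0]] [[0.004, -0.988, 0.152, 0.328], [-1.0, -0.005, -0.011, -0.026], [0.011, -0.152, -0.988, 1.224], [0.0, 0.0, 0.0, 1.0]] dict_keys(['pixels', 'mtx', 'world_from_camera', 'shot'])
top cup 0.74 [418.4, 213.1] 507
top cup 0.63 [340.6, 199.1] 502
top cup_board 0.86 [340.4, 220.8] 2148
top cup_board 0.7 [406.4, 312.8] 2642
top empty_board 0.91 [251.4, 204.4] 2549
top riser 0.61 [295.9, 211.1] 13875
top riser 0.19 [149.0, 198.3] 2555
top tamper 0.91 [301.7, 183.5] 332
top spice_jar 0.49 [295.7, 221.4] 260
side [[604.9, 0.0, 310.7], [0.0, 604.9, 238.3], [0.0, 0.0, 1.0]] [[-0.931, -0.234, 0.278, -0.011], [-0.364, 0.621, -0.694, 1.217], [-0.01, -0.748, -0.664, 1.275], [0.0, 0.0, 0.0, 1.0]] dict_keys(['pixels', 'mtx', 'world_from_camera', 'shot'])
side cup 0.74 [313.3, 201.3] 371
side cup 0.56 [285.0, 218.5] 410
side cup_board 0.59 [295.4, 231.5] 955
side empty_board 0.75 [254.5, 281.0] 1711
side riser 0.77 [270.0, 264.1] 7169
side tamper 0.88 [254.3, 240.6] 344
side spice_jar 0.55 [284.8, 252.2] 351
```

View pics/top0.png

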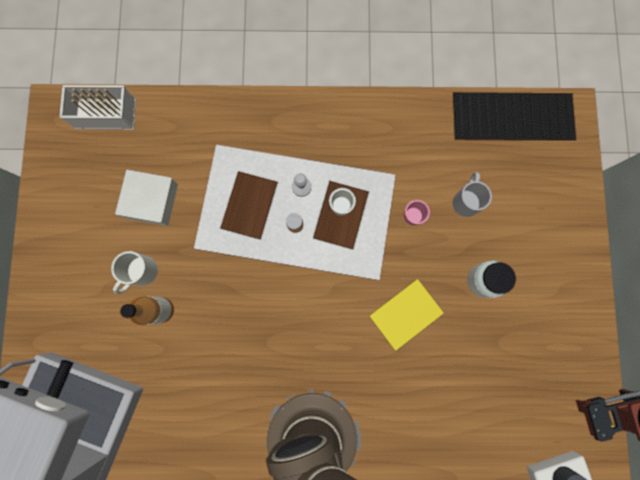

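View pics/side0.png

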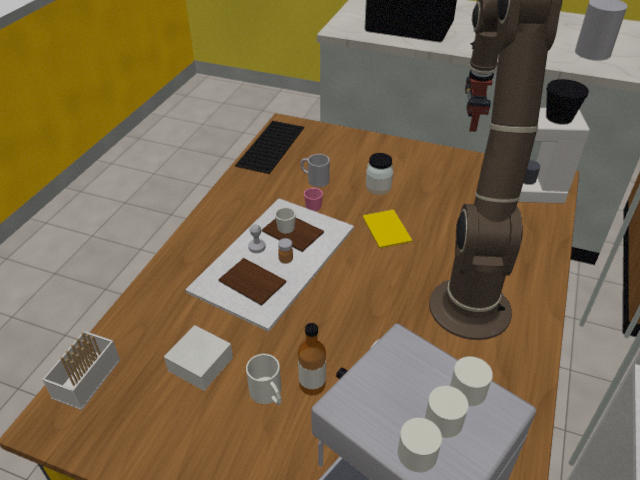

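The top view shows the cup (341,200) on the right-hand dark board (341,215). The empty board is at (250,205), the tamper at (302,184) and the jar at (295,222). The pink cup (417,212) and yellow board (407,314) are off the riser. Next I'll measure the riser and board poses.

```bash
cat > h.py <<'E'
import numpy as np,cv2
from scipy.optimize import minimize
def toplane(s,px,z):
    px=np.asarray(px,float).reshape(-1,2);K=s["mtx"];T=s["world_from_camera"]
    d=np.c_[px,np.ones(len(px))]@np.linalg.inv(K).T@T[:3,:3].T;o=T[:3,3]
    return (o+d*((z-o[2])/d[:,2])[:,None])[:,:2]
def proj(s,P):
    T=np.linalg.inv(s["world_from_camera"]);c=np.asarray(P,float).reshape(-1,3)@T[:3,:3].T+T[:3,3]
    u=c@s["mtx"].T;return u[:,:2]/u[:,2:]
def rect(x,y,a,lx,ly,z):
    c,sn=np.cos(a),np.sin(a);q=np.array([[1,1],[1,-1],[-1,-1],[-1,1]])*[lx/2,ly/2]
    return np.c_[q@np.array([[c,sn],[-sn,c]])+[x,y],np.full(4,z)]
def fit(shots,masks,lx,ly,z,x0,ign=None):
    # maximise soft overlap of projected rectangle with masks
    S=4
    ms=[cv2.GaussianBlur(m.astype(np.float32),(0,0),.7) for m in masks]
    def cost(p):
        t=0
        for i,(s,m) in enumerate(zip(shots,ms)):
            q=proj(s,rect(*p,lx,ly,z));im=np.zeros((480*S,640*S),np.uint8)
            cv2.fillPoly(im,[np.round(((q+.5)*S-.5)*16).astype(np.int32)],255,shift=4)
            r=cv2.resize(im,(640,480),interpolation=cv2.INTER_AREA)/255.
            w=1 if ign is None else ~ign[i]
            t+=(w*np.abs(cv2.GaussianBlur(r.astype(np.float32),(0,0),.7)-m)).sum()/m.sum()
        return t
    sx=np.array([x0,*[np.array(x0)+d for d in([.02,0,0],[0,.02,0],[0,0,.08])]])
    r=minimize(cost,x0,method="Nelder-Mead",options=dict(initial_simplex=sx,xatol=1e-4,fatol=1e-5))
    return r.x,r.fun
E
python3 - <<'E'
import pickle
from h import *
for n in("top","side"):
    s,D=pickle.load(open(n+"0.pkl","rb"))
    R=D["riser"][0]["region"].astype(np.uint8)
    allr=R.copy()
    for l in("cup","cup_board","empty_board","tamper","spice_jar"):
        for r in D[l][:2]:
            if l in("cup","cup_board") and n=="top" and r["pixel"][0]>400: continue
            if l=="cup" and r["pixel"][0]>300 and n=="side": continue
            allr|=r["region"].astype(np.uint8)
    # white mask hull
    def mr(m,z):
        cs,_=cv2.findContours(m,cv2.RETR_EXTERNAL,cv2.CHAIN_APPROX_NONE);c=max(cs,key=cv2.contourArea)
        return cv2.minAreaRect(toplane(s,c.reshape(-1,2),z).astype(np.float32))
    print(n,"riser",mr(allr,.05))
    for l in("cup_board","empty_board"):
        m=D[l][0]["region"]; print(l,mr(m.astype(np.uint8),.06))
    # Colour masks
    im=s["pixels"];hsv=cv2.cvtColor(im,cv2.COLOR_BGR2HSV)
    p=D["cup_board"][0]["pixel"];print(im[int(p[1])+8,int(p[0])])
    bm=np.zeros((480,640),bool)
    box=cv2.dilate(allr,np.ones((3,3)))>0
    dark=(im.max(2)<100)&box
    z=D["cup_board"][0]["region"]; 
    zz=cv2.dilate(z.astype(np.uint8),np.ones((9,9)))>0
    cupr=[r for r in D["cup"] if abs(r["pixel"][0]-p[0])<25 and r["pixel"][0]<(400 if n=="top" else 300)][0]["region"]
    ig=cv2.dilate(cupr.astype(np.uint8),np.ones((5,5)))>0
    x0=[*toplane(s,[p],.06)[0],-.15]
    print("board fit",fit([s],[dark&zz],.16,.11,.06,x0,[ig]))
    q=D["empty_board"][0]["pixel"];zz=cv2.dilate(D["empty_board"][0]["region"].astype(np.uint8),np.ones((9,9)))>0
    print("empty fit",fit([s],[dark&zz],.16,.11,.06,[*toplane(s,[q],.06)[0],-.15]))
    x,f=fit([s],[allr>0],.28,.48,.05,[*toplane(s,[D["riser"][0]["pixel"]],.05)[0],-.12]);print("riser fit",x,f)
    for l in("cup","tamper","spice_jar"):
        r=D[l][0] if l!="cup" else None
        if r:print(l,toplane(s,[r["pixel"]],.08))
    cs=cv2.findContours(cupr.astype(np.uint8),0,1)[0];print("cup px",[r["pixel"] for r in D["cup"]],cv2.boundingRect(cs[0]))
E
```

```text
top riser ((0.5745450258255005, 0.04361674189567566), (0.4834732413291931, 0.2833050787448883), 80.36740112304688)
cup_board ((0.563835620880127, -0.07183727622032166), (0.1133994534611702, 0.16193389892578125), 74.5909423828125)
empty_board ((0.58793044090271, 0.16408377885818481), (0.11051861941814423, 0.1596192568540573), 74.77433013916016)
[40 61 90]
board fit (array([ 0.56596019, -0.06976834, -0.23964171]), np.float64(0.17462733387947083))
empty fit (array([ 0.58852437,  0.16462019, -0.2850836 ]), np.float64(0.1059524416923523))
riser fit [ 0.57460854  0.04389448 -0.1679022 ] 0.016846220940351486
tamper [[0.64017885 0.02909476]]
spice_jar [[0.54162354 0.04301604]]
cup px [[418.4, 213.1], [340.6, 199.1]] (331, 189, 24, 27)
side riser ((0.5753454566001892, 0.05029916763305664), (0.4881511628627777, 0.2874694764614105), 80.94233703613281)
cup_board ((0.5648726224899292, -0.06650103628635406), (0.11752723902463913, 0.16494625806808472), 74.83882904052734)
empty_board ((0.5888083577156067, 0.17032039165496826), (0.11601109057664871, 0.1677548885345459), 75.5745620727539)
[25 43 74]
board fit (array([ 0.56465774, -0.06703901, -0.25884394]), np.float64(0.11343762278556824))
empty fit (array([ 0.58817057,  0.17027027, -0.27068473]), np.float64(0.017771396785974503))
riser fit [ 0.57443049  0.05213669 -0.16016772] 0.03352546691894531
tamper [[0.64318216 0.03559297]]
spice_jar [[0.53854697 0.05009953]]
cup px [[313.3, 201.3], [285.0, 218.5]] (276, 208, 20, 25)
```

```bash
cat > rv.py <<'E'
import numpy as np,sys
from scipy.spatial.transform import Rotation as R
def target(yaw_deg,tilt_deg):
    c=np.radians(yaw_deg);ax=[-np.sin(c),np.cos(c),0]
    base=R.from_matrix(np.c_[[np.cos(c),np.sin(c),0],[np.sin(c),-np.cos(c),0],[0,0,-1]])
    return R.from_rotvec(-np.radians(tilt_deg)*np.array(ax))*base
def turn(rv0,yaw,tilt): return np.degrees((target(yaw,tilt)*R.from_rotvec(rv0).inv()).as_rotvec())
E
python3 - <<'E'
from workcell import bot
from rv import *
r=bot.get_obs()["ee_rot"]
print(turn(r,-15.2,8),bot.get_obs()["eef_pos"]);print(np.array([.4605,-.051,.15])-bot.get_obs()["eef_pos"])
E
```

```text
[ -0.16146136  -8.07727725 -27.97757566] [ 0.13870829 -0.6094179   0.2226927 ]
[ 0.32179171  0.5584179  -0.0726927 ]
```

```bash
python3 -m jog '[0,-2,-7,8,14,0,80, -0.1,-4,-14,16,28,0,80, -0.1,-6,-21,24,42,0,80, -0.2,-8,-28,32.2,55.8,0,80, -0.2,-8,-28,32.2,55.8,0,80, -0.2,-8,-28,32.2,55.8,0,80, -0.2,-8,-28,32.2,55.8,0,80, -0.2,-8,-28,32.2,55.8,0,80, -0.2,-8,-28,32.2,55.8,0,80, -0.2,-8,-28,32.2,55.8,0,80, -0.2,-8,-28,32.2,55.8,0,80, -0.2,-8,-28,32.2,55.8,0,80, -0.2,-8,-28,32.2,55.8,0,80, -0.2,-8,-28,32.2,55.8,0,80, -0.2,-8,-28,32.2,55.8,-7,80, -0.2,-8,-28,32.2,55.8,-7,80, -0.2,-8,-28,32.2,55.8,-7,80, -0.2,-8,-28,32.2,55.8,-7,80]'; python3 - <<'E'
from workcell import bot
from rv import *
import cv2
o=bot.get_obs();print(o["eef_pos"],o["width"],turn(o["ee_rot"],-15.2,8))
for n in("top","side"):
    s=bot.snapshot(n);cv2.imwrite(f"pics/{n}1.png",s["pixels"])
E
```

```text
clock: 2.5
eef_pos: [0.4608, -0.0517, 0.1532]
ee_rot: [3.088, -0.413, 0.213]
force: [0.2, 0.3, 0.3]
width: 0.0605
[ 0.46080488 -0.05174806  0.153167  ] 0.060502394803972605 [ 0.00855039 -0.09188928  0.03890325]
```

```bash
python3 -c "
import cv2
a=cv2.imread('pics/top1.png')[130:300,190:420];b=cv2.imread('pics/side1.png')[150:350,180:400]
cv2.imwrite('pics/c1.png',cv2.hconcat([cv2.resize(a,(400,296)),cv2.resize(b,(326,296))]))"
```

```text
(no output)
```

View pics/c1.png

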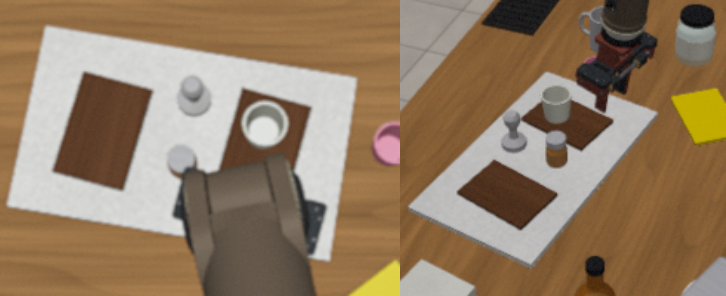

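Tool is behind the board, near the board's rear edge, and clear of the cup and jar. Lowering now, in two steps.

```bash
python3 -m jog '[0,0,0,0,0,-4,80, 0,0,0,0,0,-8,80, 0,0,0,0,0,-9,80, 0,0,0,0,0,-9.4,80, 0,0,0,0,0,-9.7,80, 0,0,0,0,0,-9.7,80,0,0,0,0,0,-9.7,80]'
```

```text
clock: 3.3
eef_pos: [0.4617, -0.0516, 0.0569]
ee_rot: [3.087, -0.413, 0.217]
force: [0.3, 0.7, 0.5]
width: 0.0601
```

```bash
python3 -m jog '[0,0,0,0,0,-0.15,80, 0,0,0,0,0,-0.3,80,0,0,0,0,0,-0.3,80]'; python3 - <<'E'
from workcell import bot
import cv2
for n in("top","side"):
    s=bot.snapshot(n);a=s["pixels"]
    a=a[130:300,190:420] if n=="top" else a[170:320,200:380]
    cv2.imwrite(f"pics/{n}2.png",cv2.resize(a,None,fx=3.4,fy=3.4,interpolation=2)[:600])
E
```

```text
clock: 3.6
eef_pos: [0.4606, -0.0515, 0.0527]
ee_rot: [3.088, -0.413, 0.214]
force: [0.8, 1.1, -0.8]
width: 0.0604
```

View pics/side2.png

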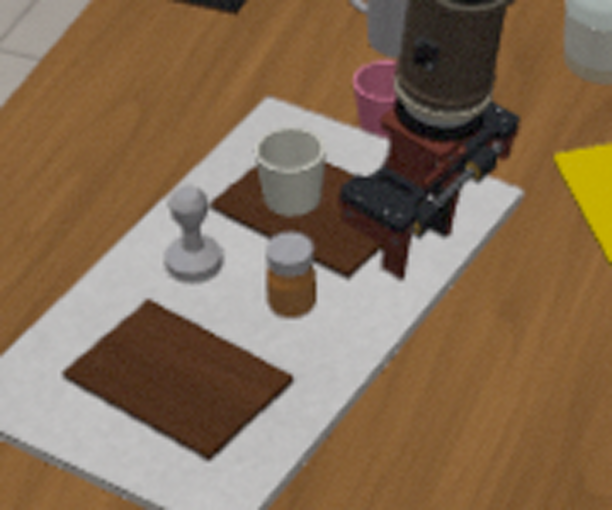

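View pics/top2.png

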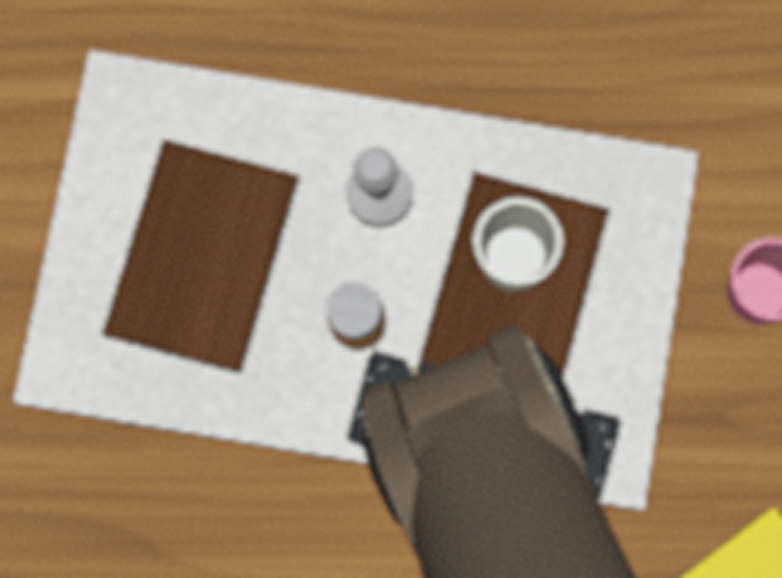

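Both views show the fingers behind the board's near edge, low on the riser, with the body corner near the jar. I'll shift about 6 mm right for clearance, then push slowly while turning to the riser's yaw.

```bash
python3 -m jog '[0,0,0,-0.16,-0.58,0.05,80, 0,0,0,0.83,-0.74,0.05,80, 0,0,0,1.22,-0.81,0.05,80, 0,0,0,1.61,-0.88,0.05,80, 0,0,0,2.01,-0.94,0.05,80, 0,0,0,2.4,-1.01,0.05,80, 0,0,0.6,2.8,-1.07,0.05,80, 0,0,1.2,3.19,-1.14,0.05,80, 0,0,1.8,3.59,-1.2,0.05,80, 0,0,2.4,3.98,-1.27,0.05,80, 0,0,3,4.38,-1.33,0.05,80, 0,0,3.6,4.77,-1.4,0.05,80, 0,0,4.2,5.16,-1.47,0.05,80, 0,0,4.8,5.56,-1.53,0.05,80, 0,0,5.3,5.95,-1.6,0.05,80, 0,0,5.8,6.35,-1.66,0.05,80, 0,0,5.8,6.74,-1.73,0.05,80, 0,0,5.8,7.14,-1.79,0.05,80, 0,0,5.8,7.4,-1.84,0.05,80, 0,0,5.8,7.4,-1.84,0.05,80]'
cat > look.py <<'E'
import sys,cv2,pickle
from workcell import bot
from h import *
t=sys.argv[1]
for n in("top","side"):
    s=bot.snapshot(n);a=s["pixels"];D={}
    for l in("cup","cup_board","tamper","spice_jar","empty_board"):
        D[l]=bot.regions_of(s,l)
        for r in D[l]: print(n,l,round(r["conf"],2),r["pixel"],r["region"].sum())
    pickle.dump((s,D),open(n+t+".pkl","wb"))
    a=a[130:300,190:420] if n=="top" else a[170:320,200:380]
    cv2.imwrite(f"pics/{n}{t}.png",cv2.resize(a,None,fx=3.4,fy=3.4,interpolation=2)[:600])
E
python3 look.py 3
```

```text
clock: 5.7
eef_pos: [0.5354, -0.0697, 0.0533]
ee_rot: [3.112, -0.256, 0.217]
force: [-0.2, -0.4, -0.2]
width: 0.0605
top cup 0.96 [341.9, 175.1] 548
top cup 0.79 [418.3, 215.2] 522
top cup_board 0.9 [327.4, 180.9] 746
top cup_board 0.73 [428.6, 300.6] 678
top tamper 0.58 [297.6, 186.2] 366
top tamper 0.53 [292.8, 222.3] 253
top spice_jar 0.62 [292.4, 223.2] 252
top empty_board 0.9 [249.6, 205.9] 2582
side cup 0.92 [265.8, 215.3] 394
side cup 0.38 [273.8, 233.2] 496
side cup_board 0.8 [389.1, 228.0] 1155
side cup_board 0.79 [273.7, 231.6] 440
side tamper 0.9 [256.5, 242.7] 331
side spice_jar 0.8 [286.3, 249.4] 333
side spice_jar 0.49 [254.8, 241.6] 346
side empty_board 0.69 [252.2, 280.8] 1738
```

View pics/top3.png

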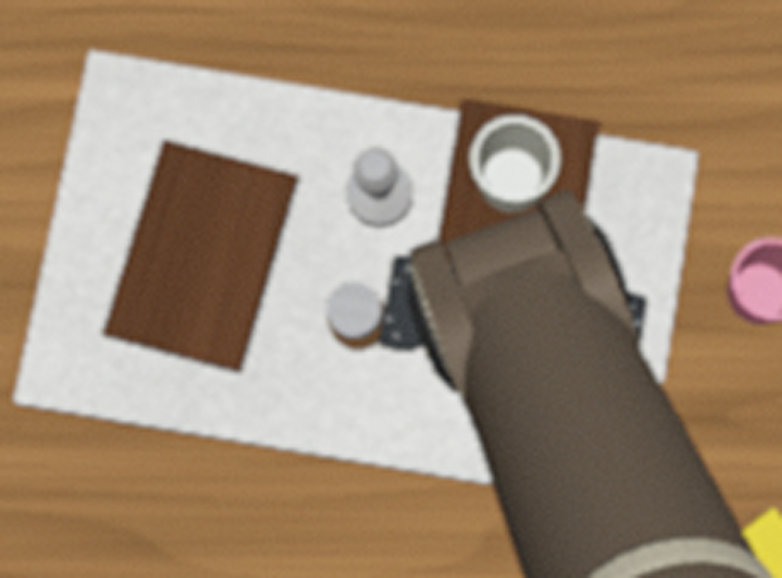

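View pics/side3.png

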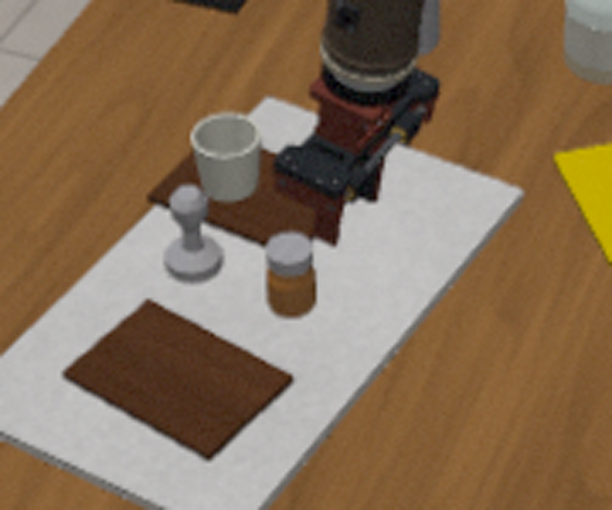

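The top view shows the board jutting slightly past the far edge, with front corners at crop (461,100) and (600,122). The cup is standing, and the tamper and jar haven't been touched. Now to measure the overhang and angle.

```bash
cat > m.py <<'E'
import sys
import pickle
from h import *
def m(t,corners):
    s,D=pickle.load(open("top%s.pkl"%t,"rb"))
    g=lambda p:(np.array(p,float)+.5)/3.4-.5+[190,130]
    A,B=toplane(s,[g((88,48)),g((698,152))],.05)
    L,R_=toplane(s,[g(c) for c in corners],.06)
    e=(B-A)/np.linalg.norm(B-A);n=np.array([-e[1],e[0]])
    print("edge len",np.linalg.norm(B-A),"edge yaw",np.arctan2(n[1],n[0]))
    d=R_-L;print("front len",np.linalg.norm(d),"yaw",np.arctan2(d[0],-d[1]))
    print("overhang L,R",(L-A)@n,(R_-A)@n,"along",(L-A)@e-.24,(R_-A)@e-.24)
m(sys.argv[1],eval(sys.argv[2]))
E
python3 m.py 3 '[(461,100),(600,122)]'
```

```text
edge len 0.4819328903472512 edge yaw -0.1678841690737236
front len 0.1085160459203863 yaw -0.15565661751746918
overhang L,R 0.005964119709455946 0.007290972191431964 along 0.054268940654017384 0.1627768743947649
```

```bash
python3 -m jog '[0,0,0,0.3,-0.05,0,80, 0,0,0,0.7,-0.12,0,80, 0,0,0,1.1,-0.18,0,80, 0,0,0,1.5,-0.25,0,80, 0,0,0,1.9,-0.32,0,80, 0,0,0,2.3,-0.38,0,80, 0,0,0,2.6,-0.43,0,80, 0,0,0,2.8,-0.47,0,80, 0,0,0,2.86,-0.48,0,80, 0,0,0,2.86,-0.48,0,80]'; python3 look.py 4
```

```text
clock: 7.3
eef_pos: [0.5635, -0.0746, 0.0532]
ee_rot: [3.112, -0.256, 0.216]
force: [-1.4, -0.7, -0.6]
width: 0.0601
top cup 0.58 [416.8, 217.8] 510
top cup 0.57 [343.7, 164.9] 504
top cup_board 0.67 [436.2, 305.6] 235
top cup_board 0.64 [331.0, 163.2] 554
top tamper 0.64 [300.5, 184.2] 350
top tamper 0.5 [150.4, 308.9] 1172
top spice_jar 0.65 [295.3, 220.6] 287
top empty_board 0.58 [251.0, 204.7] 2653
top empty_board 0.29 [474.3, 199.2] 1045
side cup 0.74 [260.0, 211.5] 399
side cup 0.64 [320.3, 210.9] 34
side cup_board 0.97 [266.7, 226.2] 538
side cup_board 0.73 [324.0, 172.3] 418
side cup_board 0.7 [388.1, 229.5] 1229
side tamper 0.61 [278.8, 265.2] 7543
side tamper 0.57 [255.0, 243.4] 339
side spice_jar 0.8 [284.3, 251.0] 352
side empty_board 0.65 [252.7, 281.5] 1715
```

View pics/top4.png

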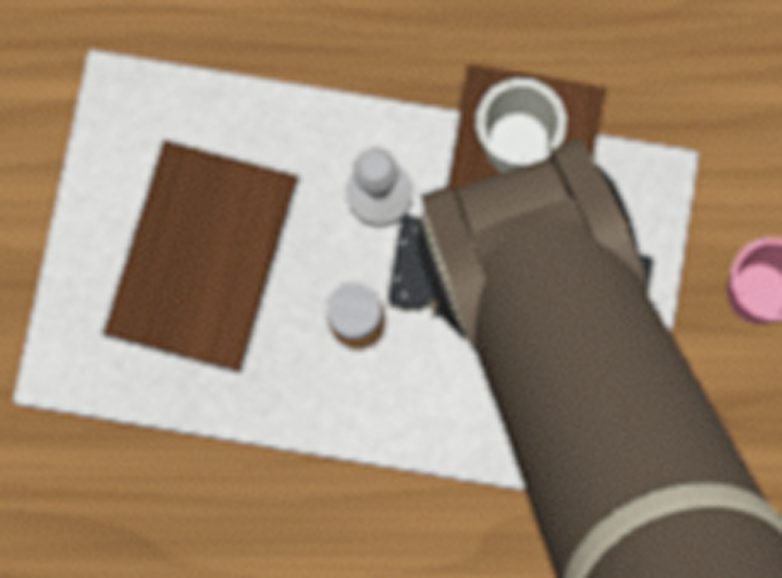

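View pics/side4.png

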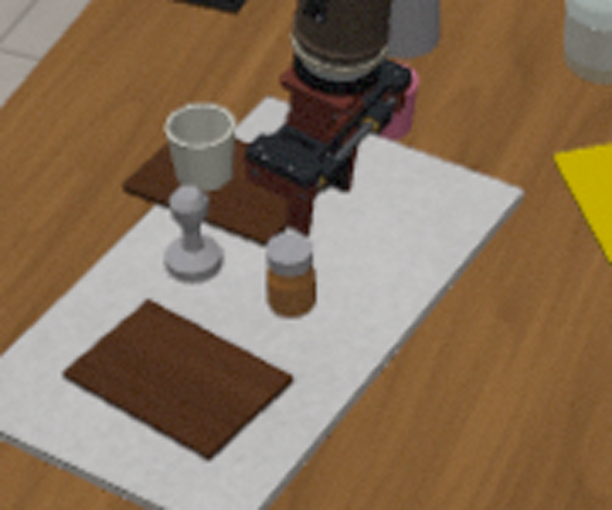

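The cup is riding well and the bystanders haven't moved. I'll back off, lift and swing aside for an unobstructed measurement.

```bash
python3 -m jog '[0,0,0,-1,0.16,0,80, 0,0,0,-3,0.5,0,80, 0,0,0,-5,0.8,0,80, 0,0,0,-5,0.8,4,80, 0,0,0,-5,0.8,9,80, 0,0,0,-5,0.8,14,80, 0,0,0,-8,-4,16,80, 0,0,0,-11,-9,16,80, 0,0,0,-14,-14,16,80, 0,0,0,-16,-18,16,80, 0,0,0,-18,-23,16,80, 0,0,0,-20,-27,16,80, 0,0,0,-20,-32,16,80, 0,0,0,-20,-32,16,80]'; python3 look.py 5
cat > f.py <<'E'
import pickle,sys
from h import *
t=sys.argv[1]
B={}
for n in("top","side"):
    s,D=pickle.load(open(n+t+".pkl","rb"));im=s["pixels"]
    c=[r for r in D["cup_board"] if (r["pixel"][0]<380 if n=="top" else r["pixel"][0]<300)][0]
    cu=[r for r in D["cup"] if (r["pixel"][0]<380 if n=="top" else r["pixel"][0]<300)][0]
    ig=cv2.dilate(cu["region"].astype(np.uint8),np.ones((5,5)))>0
    p,f=fit([s],[c["region"]],.16,.11,.06,[.65,-.083,-.165],[ig])
    s0,D0=pickle.load(open(n+"0.pkl","rb"))
    r=dict(top=[.5746,.0439,-.1679],side=[.5744,.0521,-.1602])[n]
    c,sn=np.cos(r[2]),np.sin(r[2]);d=p[:2]-r[:2]
    ry=c*d[0]+sn*d[1];print(n,p,f,"overhang",ry+.08*np.cos(p[2]-r[2])-.14,"y",-sn*d[0]+c*d[1],"dyaw",p[2]-r[2])
E
python3 f.py 5
```

```text
clock: 9.3
eef_pos: [0.3607, -0.3994, 0.2132]
ee_rot: [3.108, -0.266, 0.215]
force: [0.0, 0.1, 0.3]
width: 0.06
top cup 0.9 [344.8, 165.7] 532
top cup 0.9 [414.5, 216.3] 526
top cup 0.51 [342.3, 188.7] 1790
top cup_board 0.75 [411.1, 316.0] 2567
top cup_board 0.64 [343.7, 188.6] 2044
top cup_board 0.6 [150.4, 197.0] 2638
top tamper 0.6 [300.4, 187.6] 371
top tamper 0.43 [343.3, 186.7] 1858
top spice_jar 0.77 [293.4, 219.3] 293
top spice_jar 0.17 [342.9, 188.8] 1990
top empty_board 0.91 [250.5, 205.3] 2652
top empty_board 0.45 [342.0, 187.3] 1859
side cup 0.83 [258.8, 210.8] 405
side cup 0.67 [315.2, 199.9] 370
side cup_board 0.72 [389.1, 228.7] 1155
side cup_board 0.67 [272.9, 225.1] 886
side tamper 0.66 [255.6, 241.9] 291
side spice_jar 0.64 [286.6, 250.7] 304
side empty_board 0.82 [252.7, 279.6] 1766
top [ 0.65334462 -0.07771792 -0.16189796] 0.03597557917237282 overhang 0.03795970249625813 y -0.10674852200611273 dyaw 0.006002035209802026
side [ 0.65253975 -0.0726275  -0.17753737] 0.16715523600578308 overhang 0.03702316233681338 y -0.11066590330074735 dyaw -0.017337373474901274
```

View pics/top5.png

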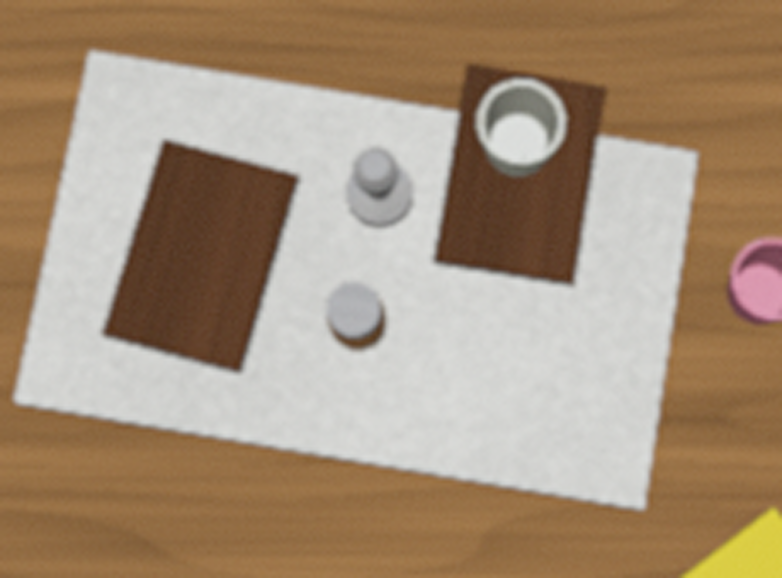

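View pics/side5.png

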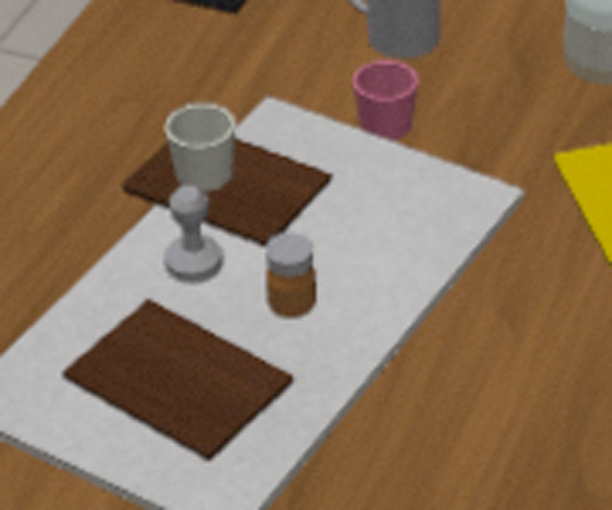

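```bash
python3 m.py 5 '[(467,65),(605,88)]'; python3 m.py 5 '[(436,262),(574,284)]'
```

```text
edge len 0.4819328903472512 edge yaw -0.1678841690737236
front len 0.10826096793991898 yaw -0.16447554549688292
overhang L,R 0.03450048497975594 0.034869505152936554 along 0.05401641279240227 0.16227675180628098
edge len 0.4819328903472512 edge yaw -0.1678841690737236
front len 0.10600832652253074 yaw -0.15541175023108555
overhang L,R -0.12314780780548945 -0.12182566183602472 along 0.05748631432766588 0.16348639556415795
```

All estimates put the overhang at 35–38 mm and the board within 1° of square. A 2 mm nudge would centre it on 40 mm, and there's plenty of time.

```bash
python3 -m jog '[0,0,0,0,5,0,80, 0,0,0,2,9,0,80, 0,0,0,4,14,0,80, 0,0,0,6,18,0,80, 0,0,0,9,23,0,80, 0,0,0,12,28,0,80, 0,0,0,15,32.5,0,80, 0,0,0,15,32.5,0,80, 0,0,0,15,32.5,-4,80, 0,0,0,15,32.5,-8,80, 0,0,0,15,32.5,-8,80, 0,0,0,15,32.5,-8,80]';python3 -c "
from workcell import bot
from rv import *
o=bot.get_obs();print(o['eef_pos'],turn(o['ee_rot'],-9.4,8),(np.array([.515,-.067,.0535])-o['eef_pos'])*100)"
```

```text
clock: 11.1
eef_pos: [0.5132, -0.0693, 0.1335]
ee_rot: [3.112, -0.256, 0.214]
force: [0.3, -0.4, -0.2]
width: 0.0603
[ 0.5131894  -0.06927182  0.13348023] [-0.01138191 -0.14961272 -0.00787266] [ 0.18106026  0.22718227 -7.99802278]
```

```bash
python3 -m jog '[0,0,0,0,0.2,-4,80, 0,0,0,0,0.2,-7,80, 0,0,0,0,0.2,-8,80, 0,0,0,0,0.2,-8,80, 0,0,0,0,0.2,-8,80]';python3 -c "
from workcell import bot
o=bot.get_obs();print(([.5658,-.0750,.0535]-o['eef_pos'])*100)"
```

```text
clock: 11.6
eef_pos: [0.5148, -0.0678, 0.0551]
ee_rot: [3.111, -0.257, 0.22]
force: [0.4, 0.5, 0.5]
width: 0.0603
[ 5.10423105 -0.72424528 -0.15835431]
```

```bash
python3 -m jog '[0,0,0,1.5,-0.2,-0.05,80, 0,0,0,3,-0.43,-0.05,80, 0,0,0,4,-0.57,-0.05,80, 0,0,0,4.5,-0.64,-0.05,80, 0,0,0,4.7,-0.67,-0.05,80, 0,0,0,4.8,-0.68,-0.05,80,0,0,0,4.8,-0.68,-0.05,80]';python3 -c "
from workcell import bot
o=bot.get_obs();print(([.5658,-.0750,.0535]-o['eef_pos'])*100)"
```

```text
clock: 12.3
eef_pos: [0.5609, -0.0744, 0.0527]
ee_rot: [3.112, -0.256, 0.215]
force: [0.2, 0.7, 0.0]
width: 0.0602
[ 0.4881949  -0.06448374  0.08293023]
```

```bash
python3 -m jog '[0,0,0,0.2,-0.03,0.05,80, 0,0,0,0.35,-0.05,0.05,80, 0,0,0,0.5,-0.07,0.05,80, 0,0,0,0.5,-0.07,0.05,80, 0,0,0,0.5,-0.07,0.05,80]'
```

```text
clock: 12.8
eef_pos: [0.5658, -0.0751, 0.0529]
ee_rot: [3.112, -0.256, 0.214]
force: [-3.0, 0.3, 1.6]
width: 0.0598
```

Now retreat by the same path as before, and check.

```bash
python3 -m jog '[0,0,0,-1,0.16,0,80, 0,0,0,-3,0.5,0,80, 0,0,0,-5,0.8,0,80, 0,0,0,-5,0.8,4,80, 0,0,0,-5,0.8,9,80, 0,0,0,-5,0.8,14,80, 0,0,0,-8,-4,16,80, 0,0,0,-11,-9,16,80, 0,0,0,-14,-14,16,80, 0,0,0,-16,-18,16,80, 0,0,0,-18,-23,16,80, 0,0,0,-20,-27,16,80, 0,0,0,-20,-32,16,80, 0,0,0,-20,-32,16,80, 0,0,0,-20,-32,16,80]'; python3 look.py 6 >/dev/null; python3 f.py 6
```

```text
clock: 14.3
eef_pos: [0.3653, -0.3976, 0.2128]
ee_rot: [3.11, -0.263, 0.216]
force: [-0.2, -0.0, -1.4]
width: 0.0602
top [ 0.65590215 -0.07759346 -0.15571756] 0.030844740569591522 overhang 0.04045597327696826 y -0.10619841918334241 dyaw 0.01218243841194211Traceback (most recent call last):
  File "f.py", line 8, in <module>
    cu=[r for r in D["cup"] if (r["pixel"][0]<380 if n=="top" else r["pixel"][0]<300)][0]
       ~~~~~~~~~~~~~~~~~~~~~~~~~~~~~~~~~~~~~~~~~~~~~~~~~~~~~~~~~~~~~~~~~~~~~~~~~~~~~~~^^^
IndexError: list index out of range
```

View pics/top6.png

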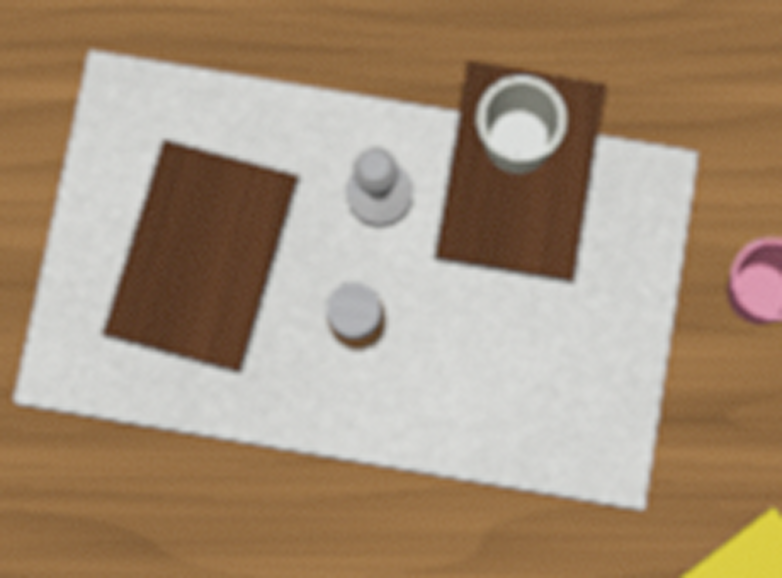

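View pics/side6.png

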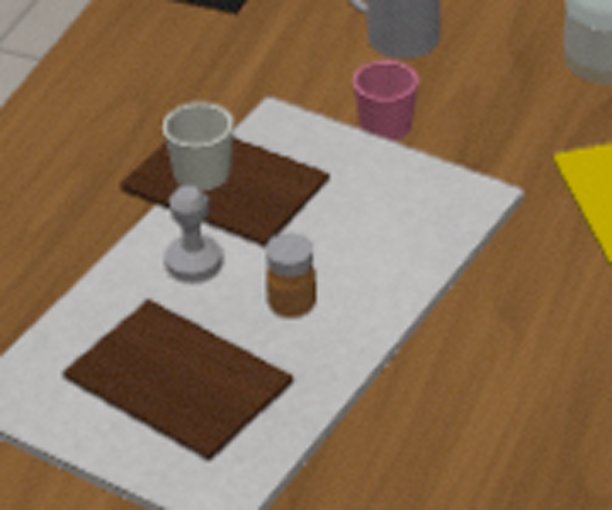

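The board juts out about 4 cm and looks square to the edge. The cup is standing on it, everything else is where it was, and the arm is clear, so I'm handing in.

```bash
python3 -m jog '[0,0,0,0,0,0,80,0,0,0,0,0,0,80]'; python3 -c "
from workcell import bot
print(bot.sign_off())"
```

```text
clock: 15.1
eef_pos: [0.3663, -0.3951, 0.2131]
ee_rot: [3.112, -0.257, 0.215]
force: [0.5, 0.1, 0.4]
width: 0.0599
the job is handed in; nothing more can be done
None
```

I pushed the cup board away from the robot with two partly open fingers against its near edge, turning it square to the riser as it went. I then backed off, measured, nudged it another 2 mm or so, retreated clear and handed the job in at about 15 s of the 48 s allowed.

**Final check (top camera):** the fit gave an overhang of about 40 mm, with the board within about 0.7° of square. The cup was still standing on the board. The empty board, tamper, jar and look-alikes looked unmoved.

**Where checks disagreed or failed:**
- **Before the nudge:** the top-camera fit gave an overhang of 38 mm and the side-camera fit 37 mm, but corners I picked by hand gave 35 to 37.5 mm. The true overhang could therefore be 2 to 3 mm less than 40 mm.
- **Squareness:** before the nudge the top camera read +0.3° and the side camera −1°.
- **Last side-camera fit:** it failed because the network did not report the cup in that picture. I checked that view only by eye.

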